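Torque the stapler's magazine nut and check its trigger

ROBOT

A 6-joint arm with a two-finger parallel gripper is mounted at the origin on the work surface. World frame = base frame: x ahead of the robot, y to its left, z up, the work surface at z = 0. Lengths are in m, angles in degrees, forces in N, time in s.
With the tool pointing down it reaches from about 0.35 to 0.875 m from the base axis. Payload 4.2 kg.
Tool frame: the origin (TCP) lies at the very end of the fingers, on their centre line; the grasp point (between the pads) lies 19 mm behind it; z points along the fingers, y is the line along which they close (so a half turn about z gives the same grasp; the last joint's range is limited). The gripper opens to 87 mm and grips with 3 to 60 N. Pads are 19 mm wide; open, the fingers measure 117 mm over their backs; the gripper's body (75 mm by 190 mm) begins 51 mm behind the grasp point.
Start: joints at [78.701, 22.042, 0.453, 0, -68.411, -14.817], TCP at [0.275, 0.561, 0.223] pointing down, gripper open.
Joint ranges: [-179.83, 179.83], [-69.29, 118.12], [-61.27, 80.66], [-181.25, 117.63], [-171.15, -9.14], [-177.46, 177.46]. Speed limits (degrees/s): [159.86, 159.86, 180, 180, 180, 180].

INTERFACE

Orientations are given as a 3x3 rotation matrix whose columns are the frame's x, y, z axes.
In Python, from station import monitor, cams, ticket gives the robot as it stands.
- The arm moves only by the tool drive_tool, never from a script. Its argument "moves" is a list of rows, each an object with "delta_pos": the shift along the tool's x, y, z in mm, a list of three; "turn": the turn about the tool's z in rad; "claw": the opening, from 0 (shut) to 1 (fully open). A call has 1 to 12 rows; each row shifts and turns the commanded pose from where the row before left it, along the tool's axes as they then stand; what a row does not reach is not made up. A row lasts 1/8 s, in which the tool goes at most 62.5 mm and 10.7 degrees, less where a joint would pass 70% of its speed; a pose out of reach is approached as far as the arm can. A call is refused whole if a number of a shift passes 62.5 or a number of a turn 0.188, either way. A call with a gripper value outside its range is refused whole. The fingers move at their own pace and stop on an object; the grip force is fixed at half the most. Time passes only in rows, so rows that do not move let the fingers close. It gives the time, the measured TCP pose, the force, the opening and the grip force at its end, in the units of the state.
- monitor.sense(): the state, without advancing time (a new reading comes with each control period).
- cams.capture(name): name is "scene" or "top"; returns a dict with "color" (400x640x3 uint8, red, green, blue), "range_z" (400x640 float32, m along the optical axis (not along the pixel's ray), 0 where there is no reading), "vertical_fov" (degrees; the focal length in pixels is half the picture's height over the tangent of half this angle, whatever the lens; pixels are square), "cx", "cy" (the principal point, pixels), "extrinsics" (4x4, takes a point from camera to world coordinates). Camera axes: x right, y down, z forward; pixel columns grow to the right and rows downward; lengths in m; the calibration is good to about 2 mm. A picture is of the moment at which its call begins.
- ticket.finish_job(): hands the job in; it is judged then, once.
The state is a dict: "time_s": time; "joints": joint angles; "joint_velocities": joint speeds; "effort": joint torques, N m; "tcp_pos": TCP position; "ee_rot": TCP orientation; "wrist_force": force on the tool from outside, world axes, zero at the start; "moment": the same for the moment, N m; "gripper_width": opening from 0.0 (shut) to 1.0 (fully open); "gripper_force": force on a finger pad.
Only numpy, scipy, OpenCV 4.12 (cv2) and the standard library are available. Lean on these libraries where they do the work, as an engineer would, in place of code of your own. Each camera call takes 0.05 s, during which the arm holds its last target. There are 200 camera calls.

TASK

The air stapler in the cradle needs its magazine nut tightened: first take whichever bottle or can stands in the path of the torque wrench's handle and stand it upright in the empty compartment of the parts tray, leaving the two others and everything else on the bench where they are. Then swing the wrench clockwise (seen from above) until the nut is tight and the handle breaks over at its knuckle, stop there without hauling the knuckle on to its end stop, and let the handle spring straight again without turning the nut back. Last, squeeze the trigger fully home against the stapler's grip and let it go, so that it springs back out.

Things in the scene. Friction and masses are not known exactly. Their poses are not given: they have to be found in the camera images.
- cradle: Plywood board fixed to the bench, x -145..145, y -150..190 mm, with an air stapler clamped on its side; origin at bench height (heights here are above the bench), turned up to 0.2 rad. Barrel along x at y 105: x -128..140, radius 37, top 91. Magazine along y: x 61..109, y -153..130, top 75; bracket to grip end at y -95. The board between trigger and magazine (x 0..60, y -80..70) is empty.
- clamp_top (a point): Top end of the toggle clamp's black handle over the barrel, the tallest thing on the cradle (157 mm), at cradle x -35, y 186; its steel arm, 103 mm high, reaches in to y 105. Wood blocks up to 52 mm high stand at y 152, beyond the magazine (x 125) and outside the grip end (x -84, y -88).
- nut_axis (a point): Point on the upright axis of the magazine nut (cradle x 45, y -95 mm), 115 mm high. The wrench's socket sits on the nut for good. x axis: along the wrench's head to the knuckle (and along the handle while that is straight); z up. Steel socket and ratchet head: radius 19 mm, 72 to 132 mm high.
- nut (a joint): Angle of nut and wrench head, rad, growing clockwise seen from above. Starts at 0.15 to 0.6. A stiff lock nut (0.7 N m friction, stays where left) that comes up tight on a hard seat at 1.30, where the wrench points at -1.9545 rad in the cradle's frame (yaw there = -0.6545 - value). Tight means above 1.20.
- handle: The wrench's handle, origin on the knuckle pivot (45 mm from the nut axis), 115 mm high, x outwards along it. Distances from the nut axis: steel tube of radius 10 mm from 61, black rubber grip of radius 14 from 131 to 243, cap to 253 mm. What is over 100 mm tall and in its swing, up to about 0.25 rad past tight, is in its way; lower things pass below. It must not push a bottle or can.
- knuckle (a joint): Break-over hinge, the bend of handle against head, rad, also clockwise; 0 = straight. A preloaded spring holds it straight up to about 1.6 N m at the pivot (13 N sideways at the grip), then it gives at nearly that force: clicked above 0.10, over-pulled above 0.30, stop at 0.40. Springs straight when let go or followed back. The nut turns first (about 4 N at the grip).
- wrench_grip (a point): Middle of the stretch to hold on the wrench's handle, on its centre line, 165 mm from the nut axis (120 mm from the knuckle), 115 mm above the bench; x axis outwards along the handle, z up. The grip is 28 mm thick there.
- oil_bottle: White plastic oil bottle, round, loose, 148 mm tall: body 46 mm across up to 115 mm, then a neck and a cap 25 mm across. Origin at the centre of its underside, z up. 0.17 kg give or take a third.
- spray_can: Bare aluminium spray can, round, loose, 160 mm tall: 53 mm across up to 132 mm, black cap 47 mm across above. Origin at the centre of its underside, z up. About 0.24 kg.
- glue_bottle: Grey glue bottle, round, loose, 158 mm tall: 60 mm across up to 122 mm, then shoulder and pointed black nozzle. Origin at the centre of its underside, z up. About 0.30 kg. Any one of these three may be the one in the wrench's path; the two others stand clear of it beyond the cradle.
- tray: Grey sheet-metal parts tray 230 x 130 mm, walls 5 mm thick and 50 mm high, floor 5 mm, fixed to the bench; long side along its x axis, origin under its centre. A cross wall at its middle parts it in two: the +x half is full of staple sticks, the -x half is empty.
- tray_free (a point): Centre of the floor of the tray's empty compartment (inside 107 x 120 mm), 5 mm above the bench, axes as the tray's.
- stapler_grip: The stapler's fixed rubber grip: a bar 34 (x) x 146 (y) x 36 (z) mm, origin at its centre, 54 mm above the bench, axes as the cradle's; its back is the -x face, the trigger is on its +x side. 18 mm of clear height under it to the board's top.
- grip_back (a point): Point on the back face (-x) of the grip, straight opposite the trigger, 54 mm above the bench; axes as the cradle's. Nothing but the low barrel neck (y beyond +25 mm from here) is near it.
- trigger (a joint): Trigger hinge, rad: 0 = out (at rest), 0.28 = fully home against the grip; squeezed home counts from 0.22. Sprung: 3.5 N to start and about 9 N when home, at the pad. It springs back when let go.
- trigger_pad (a point): Middle of the outer face of the aluminium trigger, a lever 44 mm long, 10 mm thick and 18 mm high, hinged at its barrel (+y) end, 54 mm above the bench. From the grip's back to here is about 55 mm at rest and 46 mm squeezed home, measured along the cradle's x axis.
- tape_measure: Black tape measure, 66 x 62 x 36 mm, loose on the bench below the wrench's swing; origin under its centre. Bystander.
- osb_offcut: Chipboard offcut 100 x 160 x 12 mm lying flat at the back right; origin under its centre. Bystander.
- hammer: Hammer about 300 mm long lying on the bench beyond the cradle. Bystander.
- screwdriver: Screwdriver lying on the bench at the front right. Bystander.
- staple_carton: Cardboard carton 110 x 65 x 45 mm at the left; origin under its centre. Bystander.
- drill: Cordless drill, about 185 mm tall, standing on its battery at the back left; origin under its battery. Bystander.
Mind the look-alikes: they are no part of the job. What is meant by the oil_bottle is not purple or red, and is the larger of those in its own colour.

How it is judged (in metres and radians):
On the way, in this order (a step that is already met when the one before it is completed fails the run):
1. the bottle or can from the wrench's path stands upright in the tray's empty compartment, let go, the other two untouched (((horizontal distance between oil_bottle and tray_free below 0.05 m and z of oil_bottle in the frame of tray_free below 0.012 m and angle between each of oil_bottle, spray_can, glue_bottle's own z axis and vertical below 0.15 rad and linear speed of oil_bottle below 0.03 m/s and distance of each of spray_can, glue_bottle from where it was at the start of the episode below 0.015 m) or (horizontal distance between spray_can and tray_free below 0.05 m and z of spray_can in the frame of tray_free below 0.012 m and angle between each of spray_can, oil_bottle, glue_bottle's own z axis and vertical below 0.15 rad and linear speed of spray_can below 0.03 m/s and distance of each of oil_bottle, glue_bottle from where it was at the start of the episode below 0.015 m) or (horizontal distance between glue_bottle and tray_free below 0.05 m and z of glue_bottle in the frame of tray_free below 0.012 m and angle between each of glue_bottle, oil_bottle, spray_can's own z axis and vertical below 0.15 rad and linear speed of glue_bottle below 0.03 m/s and distance of each of oil_bottle, spray_can from where it was at the start of the episode below 0.015 m)) and contact force between the fingers and oil_bottle below 0.1 N and contact force between the fingers and spray_can below 0.1 N and contact force between the fingers and glue_bottle below 0.1 N), for 0.2 s.
2. the nut is tight and the wrench has broken over at its knuckle (value of joint nut above 1.2 rad and value of joint knuckle above 0.1 rad), for 0.1 s.
3. the wrench is straight again, let go, with the nut still tight (value of joint knuckle below 0.05 rad and value of joint nut above 1.2 rad and contact force between the fingers and handle below 0.1 N), for 0.1 s.
4. the trigger is squeezed home against the grip (value of joint trigger above 0.22 rad and contact force between the fingers and stapler_grip above 1 N), for 0.2 s.
At the end, for the whole second after the job is handed in: Only the bottle or can from the wrench's path is on the floor of the empty compartment, upright (0.15 rad), at rest; the other two within 15 mm, upright; nut above 1.20; knuckle and trigger below 0.05; bystanders within 20 mm of their starts (((horizontal distance between oil_bottle and tray_free below 0.05 m and z of oil_bottle in the frame of tray_free below 0.012 m and angle between each of oil_bottle, spray_can, glue_bottle's own z axis and vertical below 0.15 rad and linear speed of oil_bottle below 0.03 m/s and distance of each of spray_can, glue_bottle from where it was at the start of the episode below 0.015 m) or (horizontal distance between spray_can and tray_free below 0.05 m and z of spray_can in the frame of tray_free below 0.012 m and angle between each of spray_can, oil_bottle, glue_bottle's own z axis and vertical below 0.15 rad and linear speed of spray_can below 0.03 m/s and distance of each of oil_bottle, glue_bottle from where it was at the start of the episode below 0.015 m) or (horizontal distance between glue_bottle and tray_free below 0.05 m and z of glue_bottle in the frame of tray_free below 0.012 m and angle between each of glue_bottle, oil_bottle, spray_can's own z axis and vertical below 0.15 rad and linear speed of glue_bottle below 0.03 m/s and distance of each of oil_bottle, spray_can from where it was at the start of the episode below 0.015 m)) and value of joint nut above 1.2 rad and value of joint each of knuckle, trigger below 0.05 rad and distance of each of tape_measure, osb_offcut, hammer, screwdriver, staple_carton, drill from where it was at the start of the episode below 0.02 m); the robot touches nothing.
It fails at once if the wrench pushes against a bottle or the can (contact force between handle and oil_bottle above 2 N or contact force between handle and spray_can above 2 N or contact force between handle and glue_bottle above 2 N).
It fails at once if the wrench is pulled on past its break-over towards the end stop (knuckle above 0.30) (value of joint knuckle above 0.3 rad).
It fails at once if a bottle or can is tipped over (0.6 rad) (angle between any of oil_bottle, spray_can, glue_bottle's own z axis and vertical above 0.6 rad).
It fails at once if a bystander is shoved 30 mm or more (distance of any of tape_measure, osb_offcut, hammer, screwdriver, staple_carton, drill from where it was at the start of the episode above 0.03 m).
It also fails if it takes over 67 s, if anything falls off the work surface, if the arm or the gripper's body presses on something with over 40 N, if the wrist force passes 120 N, or if a joint passes its speed limit or range.

## Working session

There is one attempt and no reset: what is moved stays moved. The work goes in short steps, Python scripts to look and compute and a tool call to move; the robot and the scene stay as the last step left them, time stands still between calls to the robot, and variables do not carry over. Pictures are saved under pics/ and viewed, at most 10 in all, crops included, and the job is handed in when it is done.

Besides the shell and the picture viewer there is one more tool, called as name([rows], argument=value, ...), one row to a line, values as JSON. drive_tool: Moves the arm, as the interface text tells. Its arguments: {"type":"object","properties":{"moves":{"type":"array","items":{"type":"object","properties":{"delta_pos":{"type":"array","items":{"type":"number"}},"turn":{"type":"number"},"claw":{"type":"number"}}}}},"required":["moves"]}

```bash
mkdir -p pics; cat > h.py <<'E'
import numpy as np, cv2
from station import monitor, cams, ticket
def cap(n, save=None):
    d=cams.capture(n)
    if save: cv2.imwrite(f'pics/{save}.png', d['color'][...,::-1])
    np.savez(f'/tmp/{n}.npz', **d)
    return d
def load(n): return dict(np.load(f'/tmp/{n}.npz'))
def pts(d):
    h,w=d['range_z'].shape; f=h/2/np.tan(np.radians(d['vertical_fov'])/2)
    v,u=np.mgrid[:h,:w]; z=d['range_z']
    P=np.stack([(u-d['cx'])/f*z,(v-d['cy'])/f*z,z],-1)
    E=d['extrinsics']; return P@E[:3,:3].T+E[:3,3]
E
python3 - <<'E'
from h import *
for n in ['top','scene']:
    d=cap(n,n+'0'); print(n,d['extrinsics'].round(3).tolist(),d['vertical_fov'])
print(monitor.sense())
E
```

```text
top [[-0.003, -0.995, 0.103, 0.367], [-1.0, 0.003, 0.002, 0.102], [-0.002, -0.103, -0.995, 1.946], [0.0, 0.0, 0.0, 1.0]] 42.17192774110714
scene [[0.429, 0.595, -0.68, 1.325], [0.903, -0.279, 0.325, -0.241], [0.004, -0.754, -0.657, 0.842], [0.0, 0.0, 0.0, 1.0]] 56.885566321253435
{'time_s': 0.1, 'joints': array([ 7.87028048e+01,  2.20853451e+01,  3.87111278e-01, -2.27619914e-02,
       -6.84119412e+01, -1.48169506e+01]), 'joint_velocities': array([ 0.09742202, -0.09155151,  0.14366813,  0.05744498,  0.06036186,
       -0.12979836]), 'effort': array([-6.30523591e-04, -3.91691780e+01,  1.87933999e+01,  4.23191652e+00,
        1.34181208e-02, -7.83529708e-05]), 'tcp_pos': array([0.27485553, 0.56071598, 0.22158287]), 'ee_rot': array([[ 8.97854478e-01, -4.40291710e-01, -7.38937122e-04],
       [-4.40292310e-01, -8.97852657e-01, -1.81326541e-03],
       [ 1.34909069e-04,  1.95339680e-03, -9.99998083e-01]]), 'wrist_force': array([ 0.22822464,  0.08721204, -0.65435755]), 'moment': array([ 0.02527771, -0.03197663, -0.00673247]), 'gripper_force': 0.0, 'gripper_width': 1.0014061417373799}
```

View pics/top0.png

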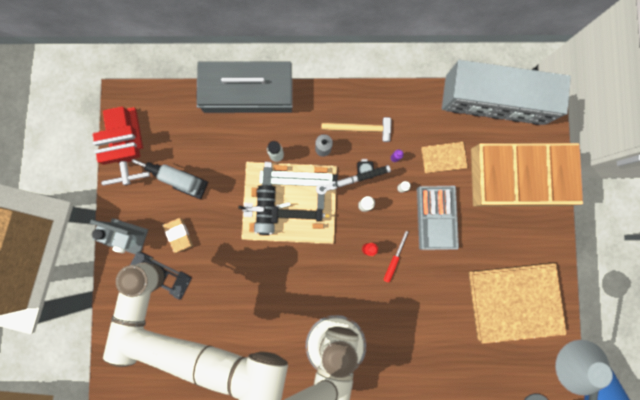

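View pics/scene0.png

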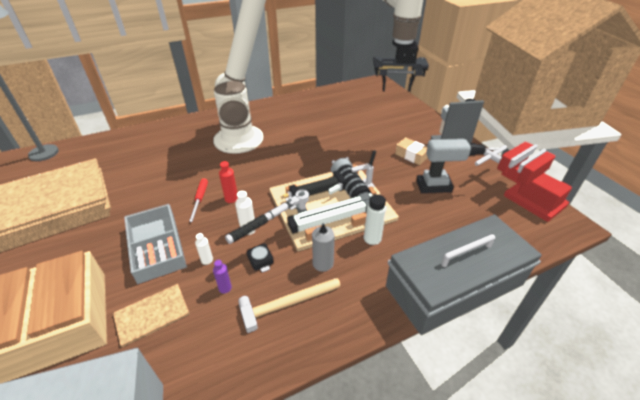

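The top view shows four bottles that could be the oil bottle: white at (367,203), white at (404,186), purple at (398,155) and red at (371,249). The larger white one at (367,203) fits the description. It also stands on the clockwise side of the handle, which runs from the nut at (324,188) to about (388,170). The spray can (275,150) and glue bottle (323,143) are beyond the cradle, and the tray is at (438,217) with its empty half lower in the image.

```bash
python3 - <<'E'
from h import *
T=load('top');S=load('scene');PT=pts(T);PS=pts(S)
def circ(name,P,C,x0,x1,y0,y1,z0,z1,f=None):
    m=(P[...,0]>x0)&(P[...,0]<x1)&(P[...,1]>y0)&(P[...,1]<y1)&(P[...,2]>z0)&(P[...,2]<z1)
    if f is not None: m&=f
    q=P[m]; 
    if len(q)<4: print(name,len(q));return q
    c,(w,h),a=cv2.minAreaRect((q[:,:2]*1000).astype(np.float32))
    print(name,len(q),'rect c',np.round(c,1),'wh',round(w),round(h),'ang',round(a,1),'mean',(q.mean(0)*1000).round(1),'zmax',round(q[:,2].max()*1000,1)); return q
def at(u,v): print((u,v),(PT[v,u]*1000).round())
for p in [(367,203),(404,186),(398,155),(371,249),(324,188),(388,168),(275,150),(323,143),(438,232),(420,187),(457,187),(420,247),(457,247),(246,163),(336,165),(332,241),(243,238),(365,165)]: at(*p)
x,y=PT[203,367][:2]
for n,P,C in(('T',PT,T),('S',PS,S)):
    circ(n+' oil body',P,C,x-.05,x+.05,y-.05,y+.05,.03,.112)
    circ(n+' oil cap',P,C,x-.05,x+.05,y-.05,y+.05,.125,.16)
    hsv=cv2.cvtColor(C['color'],cv2.COLOR_RGB2HSV)
tx,ty=PT[217,438][:2]
for n,P,C in(('T',PT,T),('S',PS,S)):
    circ(n+' tray rim',P,C,tx-.16,tx+.16,ty-.11,ty+.11,.043,.058)
# cradle board: light wood at z~0.01-0.02
z=PT[...,2]
hsv=cv2.cvtColor(T['color'],cv2.COLOR_RGB2HSV)
print(hsv[170,250],hsv[235,300],hsv[210,200],(PT[235,260]*1000).round())
# wrench dark/steel points at heights 0.1-0.14
nx,ny=PT[188,324][:2]
circ('T wrench',PT,T,nx-.3,nx+.3,ny-.27,ny-.05,.108,.14)
circ('S wrench',PS,S,nx-.05,nx+.15,ny-.27,ny-.06,.108,.14)
circ('T glue',PT,T,*(np.r_[PT[143,323][0]+np.r_[-.04,.04],PT[143,323][1]+np.r_[-.04,.04]]),.05,.17)
circ('T spray',PT,T,*(np.r_[PT[150,275][0]+np.r_[-.04,.04],PT[150,275][1]+np.r_[-.04,.04]]),.05,.17)
crop=lambda d,y0,y1,x0,x1,k:cv2.resize(d['color'][y0:y1,x0:x1,::-1],None,fx=k,fy=k,interpolation=cv2.INTER_CUBIC)
a=crop(T,135,260,230,470,3.3); cv2.imwrite('pics/tc.png',a)
b=crop(S,135,310,110,420,2.5); cv2.imwrite('pics/sc.png',b)
E
```

```text
(367, 203) [ 510. -106.  142.]
(404, 186) [ 576. -247.   85.]
(398, 155) [ 689. -227.   87.]
(371, 249) [ 351. -117.  146.]
(324, 188) [565.  44. 133.]
(388, 168) [ 636. -184.  125.]
(275, 150) [695. 215. 161.]
(323, 143) [723.  47. 144.]
(438, 232) [ 412. -387.   -6.]
(420, 187) [ 576. -312.   48.]
(457, 187) [ 582. -464.   -5.]
(420, 247) [ 357. -313.   18.]
(457, 247) [ 357. -440.   51.]
(246, 163) [673. 333.  13.]
(336, 165) [666.  -6.   4.]
(332, 241) [380.  11.   4.]
(243, 238) [392. 342.  13.]
(365, 165) [ 660. -112.   41.]
T oil body 50 rect c [ 512.8 -109.4] wh 44 42 ang 31.5 mean [505.3 -99.3  82.4] zmax 111.7
T oil cap 50 rect c [ 514.2 -109.3] wh 27 24 ang 59.0 mean [ 513.7 -109.5  143.4] zmax 154.7
S oil body 249 rect c [ 528.2 -112.3] wh 45 24 ang 79.7 mean [ 530.5 -113.8   80.5] zmax 111.9
S oil cap 86 rect c [ 516.8 -110.7] wh 23 22 ang 40.1 mean [ 519.6 -110.7  141.1] zmax 150.2
T tray rim 304 rect c [ 466.1 -375.2] wh 230 135 ang 1.5 mean [ 473.6 -378.3   48.9] zmax 57.6
S tray rim 549 rect c [ 465.1 -374.7] wh 237 130 ang 0.8 mean [ 477.1 -377.8   48.1] zmax 53.1
[ 24  73 243] [ 23  75 243] [ 11 135 140] [402. 275.  49.]
T wrench 554 rect c [534.2 -90.3] wh 190 385 ang 76.0 mean [ 553.  -107.4  122.3] zmax 138.1
S wrench 741 rect c [ 592.2 -145.7] wh 123 239 ang 26.6 mean [ 603.8 -112.1  122.1] zmax 138.8
T glue 264 rect c [728.7  43.5] wh 58 57 ang 79.1 mean [723.6  44.3 121.2] zmax 164.7
T spray 266 rect c [691.3 217.3] wh 70 73 ang 86.3 mean [695.  219.  128.2] zmax 169.7
```

View pics/tc.png

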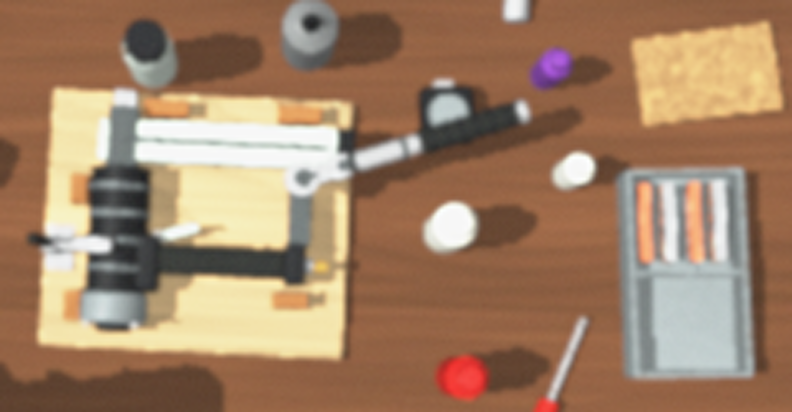

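View pics/sc.png

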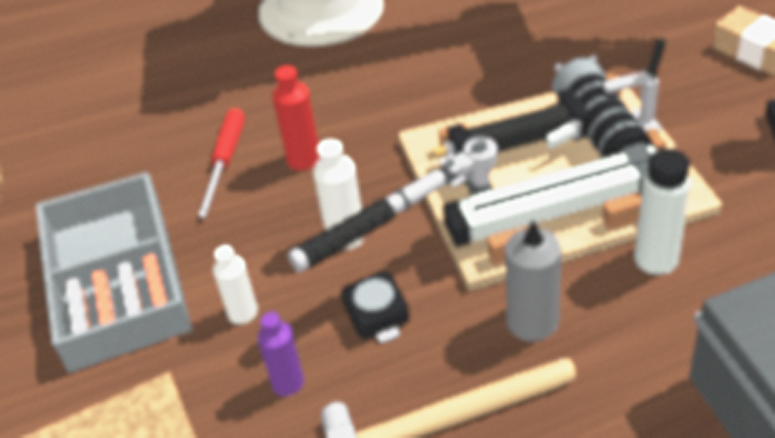

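The crops confirm the oil bottle: it is the larger white bottle, at top-crop (452,227) and scene-crop (335,185), and the smaller one is clearly shorter. Next I'll fit the cradle, wrench and tray frames.

```bash
cat >> h.py <<'E'
def onplane(d,uv,z):
    h=d['range_z'].shape[0]; f=h/2/np.tan(np.radians(d['vertical_fov'])/2)
    uv=np.atleast_2d(uv).astype(float); r=np.c_[(uv[:,0]-d['cx'])/f,(uv[:,1]-d['cy'])/f,np.ones(len(uv))]
    E=d['extrinsics']; r=r@E[:3,:3].T; o=E[:3,3]
    return (o+r*((z-o[2])/r[:,2])[:,None])
def cradle(d):
    hsv=cv2.cvtColor(d['color'],cv2.COLOR_RGB2HSV); P=pts(d)
    m=cv2.inRange(hsv,(18,45,170),(32,130,255)); m[(abs(P[...,2]-.018)>.02)]=0
    n,l,s,c=cv2.connectedComponentsWithStats(m); 
    m2=np.zeros_like(m)
    for k in range(1,n):
        if s[k,4]>60 and np.hypot(*(P[int(c[k][1]),int(c[k][0])][:2]-[.53,.16]))<.25: m2[l==k]=255
    v,u=np.nonzero(m2); q=onplane(d,np.c_[u,v],.018)[:,:2]*1000
    return cv2.minAreaRect(q.astype(np.float32))
def wrench(P,nut,lo=.07,hi=.245,side=None):
    q=P[(P[...,2]>.105)&(P[...,2]<.136)]; r=np.hypot(*(q[:,:2]-nut).T); q=q[(r>lo)&(r<hi)]
    return q
E
python3 - <<'E'
from h import *
T=load('top');S=load('scene');PT=pts(T);PS=pts(S)
for d in(T,S): print('board',cradle(d))
for P in(PT,PS):
    # socket top
    q=P[(abs(P[...,0]-.565)<.03)&(abs(P[...,1]-.044)<.03)&(P[...,2]>.125)&(P[...,2]<.14)]
    print('nut',len(q),(q.mean(0)*1000).round(1), cv2.minAreaRect((q[:,:2]*1000).astype(np.float32)))
    q=wrench(P,[.565,.044]); a=np.arctan2(q[:,1]-.044,q[:,0]-.565); q=q[abs(a+1.27)<.25]
    vx,vy,x0,y0=cv2.fitLine(q[:,:2].astype(np.float32),cv2.DIST_HUBER,0,.01,.001).ravel()
    print('handle',len(q),'yaw',np.arctan2(-abs(vy),vx*-np.sign(vy)),'pt',x0,y0)
# oil circle by cap top ray cast
hsv=cv2.cvtColor(T['color'],cv2.COLOR_RGB2HSV)
for n,d,P in(('T',T,PT),('S',S,PS)):
    m=(abs(P[...,0]-.515)<.04)&(abs(P[...,1]+.11)<.04)&(P[...,2]>.138)
    v,u=np.nonzero(m); q=onplane(d,np.c_[u,v],.148)*1000; print(n,'cap',len(q),cv2.minAreaRect(q[:,:2].astype(np.float32)))
    # tray rim
    m=(abs(P[...,0]-.466)<.13)&(abs(P[...,1]+.375)<.09)&(P[...,2]>.042)&(P[...,2]<.058)
    v,u=np.nonzero(m); q=onplane(d,np.c_[u,v],.05)*1000; print(n,'tray',len(q),cv2.minAreaRect(q[:,:2].astype(np.float32)))
E
```

```text
board ((524.6484375, 170.46414184570312), (339.3523864746094, 288.7782287597656), 87.07801818847656)
board ((529.6497192382812, 171.73739624023438), (340.26654052734375, 297.90655517578125), 86.8507080078125)
nut 67 [566.4  43.1 129.9] ((564.743408203125, 41.136409759521484), (34.37070846557617, 56.94755935668945), 8.375044822692871)
handle 347 yaw -1.2740989 pt 0.6128532 -0.10952369
nut 89 [569.1  44.8 128. ] ((567.6268920898438, 42.109527587890625), (35.1460075378418, 60.28265380859375), 7.892584800720215)
handle 595 yaw -1.2777637 pt 0.62436026 -0.11653769
T cap 40 ((513.501953125, -111.93717956542969), (20.854942321777344, 21.004989624023438), 89.16632080078125)
T tray 320 ((465.36676025390625, -374.80999755859375), (229.7797393798828, 132.3956756591797), 0.864865779876709)
S cap 56 ((520.7728271484375, -112.14752197265625), (22.441547393798828, 30.672094345092773), 73.60918426513672)
S tray 599 ((469.2290954589844, -374.1317138671875), (238.5425567626953, 130.5118865966797), 0.8723009824752808)
```

drive_tool([
  {"delta_pos": [0, 0, -20], "turn": -0.152},
  {"delta_pos": [0, 0, 0], "turn": -0.152},
  {"delta_pos": [0, 0, 0], "turn": -0.152},
])

```text
invalid input
```

drive_tool([
  {"delta_pos": [0, 0, -20], "turn": -0.152, "claw": 1},
  {"delta_pos": [0, 0, 0], "turn": -0.152, "claw": 1},
  {"delta_pos": [0, 0, 0], "turn": -0.152, "claw": 1},
])

```text
time_s: 0.48
tcp_pos: [0.2749, 0.561, 0.2422]
ee_rot: [[1.0, 0.005, -0.001], [0.005, -1.0, -0.001], [-0.001, 0.001, -1.0]]
wrist_force: [-0.9, 0.6, -0.3]
gripper_width: 0.999
gripper_force: 0.0
```

drive_tool([
  {"delta_pos": [19.7, 56, 0], "turn": 0, "claw": 1},
  {"delta_pos": [19.7, 56, 0], "turn": 0, "claw": 1},
  {"delta_pos": [19.7, 56, 0], "turn": 0, "claw": 1},
  {"delta_pos": [19.7, 56, 0], "turn": 0, "claw": 1},
  {"delta_pos": [19.7, 56, 0], "turn": 0, "claw": 1},
  {"delta_pos": [19.7, 56, 0], "turn": 0, "claw": 1},
  {"delta_pos": [19.7, 56, 0], "turn": 0, "claw": 1},
  {"delta_pos": [19.7, 56, 0], "turn": 0, "claw": 1},
  {"delta_pos": [19.7, 56, 0], "turn": 0, "claw": 1},
  {"delta_pos": [19.7, 56, 0], "turn": 0, "claw": 1},
  {"delta_pos": [19.7, 56, 0], "turn": 0, "claw": 1},
  {"delta_pos": [19.7, 56, 0], "turn": 0, "claw": 1},
])

```text
time_s: 1.98
tcp_pos: [0.5118, -0.1127, 0.2423]
ee_rot: [[1.0, 0.0, -0.0], [0.0, -1.0, 0.0], [-0.0, -0.0, -1.0]]
wrist_force: [0.5, 0.7, -0.4]
gripper_width: 0.997
gripper_force: 0.0
```

drive_tool([
  {"delta_pos": [0, 0, 0], "turn": 0, "claw": 1},
  {"delta_pos": [0, 0, 0], "turn": 0, "claw": 1},
])

```text
time_s: 2.22
tcp_pos: [0.5111, -0.1109, 0.2419]
ee_rot: [[1.0, -0.001, -0.001], [-0.001, -1.0, 0.0], [-0.001, -0.0, -1.0]]
wrist_force: [-0.3, -0.3, -0.4]
gripper_width: 1.002
gripper_force: 0.0
```

drive_tool([
  {"delta_pos": [3, 0, 45], "turn": 0, "claw": 1},
  {"delta_pos": [0, 0, 45], "turn": 0, "claw": 1},
  {"delta_pos": [0, 0, 38], "turn": 0, "claw": 1},
  {"delta_pos": [0, 0, 29], "turn": 0, "claw": 1},
  {"delta_pos": [0, 0, 0], "turn": 0, "claw": 1},
  {"delta_pos": [0, 0, 0], "turn": 0, "claw": 0},
  {"delta_pos": [0, 0, 0], "turn": 0, "claw": 0},
  {"delta_pos": [0, 0, 0], "turn": 0, "claw": 0},
  {"delta_pos": [0, 0, 0], "turn": 0, "claw": 0},
  {"delta_pos": [0, 0, 0], "turn": 0, "claw": 0},
])

```text
time_s: 3.48
tcp_pos: [0.5147, -0.1109, 0.0858]
ee_rot: [[1.0, 0.0, 0.0], [0.0, -1.0, -0.0], [0.0, 0.0, -1.0]]
wrist_force: [0.2, -0.4, 0.9]
gripper_width: 0.517
gripper_force: 30.5
```

drive_tool([
  {"delta_pos": [0, 0, -25], "turn": 0, "claw": 0},
  {"delta_pos": [0, 0, -40], "turn": 0, "claw": 0},
  {"delta_pos": [0, 0, -45], "turn": 0, "claw": 0},
  {"delta_pos": [-10, 25, 0], "turn": 0, "claw": 0},
  {"delta_pos": [-17, 43, 0], "turn": 0, "claw": 0},
  {"delta_pos": [-17, 43, 0], "turn": 0, "claw": 0},
  {"delta_pos": [-17, 43, 0], "turn": 0, "claw": 0},
  {"delta_pos": [-17, 43, 0], "turn": 0, "claw": 0},
  {"delta_pos": [-16, 43, 0], "turn": 0, "claw": 0},
  {"delta_pos": [-10, 25, 0], "turn": 0, "claw": 0},
  {"delta_pos": [0, 0, 0], "turn": 0, "claw": 0},
])

```text
time_s: 4.85
tcp_pos: [0.4095, -0.377, 0.1948]
ee_rot: [[1.0, -0.003, -0.001], [-0.003, -1.0, 0.001], [-0.001, -0.001, -1.0]]
wrist_force: [-0.1, -0.1, -1.1]
gripper_width: 0.52
gripper_force: 30.0
```

```bash
python3 - <<'E'
from h import *
d=cap('top'); P=pts(d); s=monitor.sense(); print(s['tcp_pos'],s['gripper_width'],s['wrist_force'])
cv2.imwrite('pics/carry.png',cv2.resize(d['color'][130:270,250:480,::-1],None,fx=3,fy=3,interpolation=cv2.INTER_CUBIC))
E
```

```text
[ 0.40991404 -0.37610243  0.19485163] 0.5213390588792607 [ 1.2689706   0.63039536 -0.99810624]
```

View pics/carry.png

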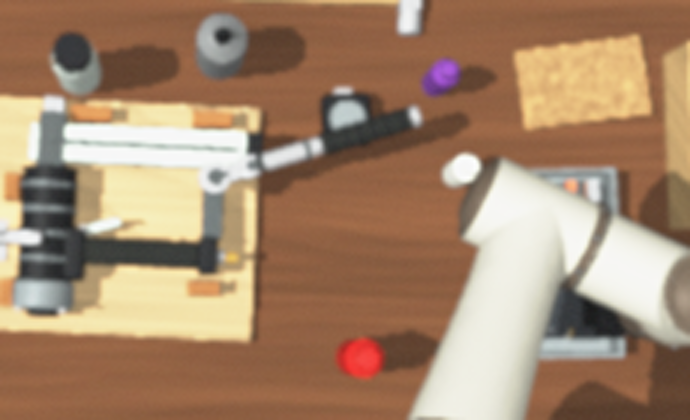

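The bottle is off the bench and the gripper is over the empty compartment at about (580,300). Nothing else has moved, so I'll lower it and let go.

drive_tool([
  {"delta_pos": [0, 0, 35], "turn": 0, "claw": 0},
  {"delta_pos": [0, 0, 35], "turn": 0, "claw": 0},
  {"delta_pos": [0, 0, 20], "turn": 0, "claw": 0},
  {"delta_pos": [0, 0, 8], "turn": 0, "claw": 0},
  {"delta_pos": [0, 0, 3], "turn": 0, "claw": 0},
  {"delta_pos": [0, 0, 2], "turn": 0, "claw": 0},
  {"delta_pos": [0, 0, 0], "turn": 0, "claw": 0},
])

```text
time_s: 5.78
tcp_pos: [0.411, -0.3759, 0.0932]
ee_rot: [[1.0, 0.0, 0.001], [0.0, -1.0, -0.001], [0.001, 0.001, -1.0]]
wrist_force: [0.0, 1.4, -1.0]
gripper_width: 0.521
gripper_force: 30.0
```

drive_tool([
  {"delta_pos": [0, 0, 1], "turn": 0, "claw": 0},
  {"delta_pos": [0, 0, 1], "turn": 0, "claw": 0},
  {"delta_pos": [0, 0, 0], "turn": 0, "claw": 0},
])

```text
time_s: 6.15
tcp_pos: [0.4108, -0.3759, 0.0908]
ee_rot: [[1.0, 0.0, 0.0], [0.0, -1.0, -0.0], [0.0, 0.0, -1.0]]
wrist_force: [0.0, -0.2, 0.9]
gripper_width: 0.517
gripper_force: 30.0
```

drive_tool([
  {"delta_pos": [0, 0, 0], "turn": 0, "claw": 0.65},
  {"delta_pos": [0, 0, 0], "turn": 0, "claw": 0.8},
  {"delta_pos": [0, 0, 0], "turn": 0, "claw": 0.9},
  {"delta_pos": [0, 0, 0], "turn": 0, "claw": 0.9},
  {"delta_pos": [0, 0, -20], "turn": 0, "claw": 0.9},
  {"delta_pos": [0, 0, -40], "turn": 0, "claw": 0.9},
  {"delta_pos": [0, 0, -60], "turn": 0, "claw": 0.9},
  {"delta_pos": [0, 0, -30], "turn": 0, "claw": 0.9},
  {"delta_pos": [0, 0, 0], "turn": 0, "claw": 0.9},
])

```text
time_s: 7.28
tcp_pos: [0.4119, -0.3765, 0.2437]
ee_rot: [[1.0, 0.0, 0.006], [0.0, -1.0, -0.003], [0.006, 0.003, -1.0]]
wrist_force: [-0.1, 0.1, -0.0]
gripper_width: 0.904
gripper_force: 0.0
```

drive_tool([
  {"delta_pos": [41, -48, 0], "turn": 0, "claw": 0.5},
  {"delta_pos": [41, -48, 0], "turn": 0, "claw": 0},
  {"delta_pos": [41, -48, 0], "turn": 0, "claw": 0},
  {"delta_pos": [41, -48, 0], "turn": 0, "claw": 0},
  {"delta_pos": [41, -48, 0], "turn": 0, "claw": 0},
  {"delta_pos": [42, -46, 0], "turn": 0, "claw": 0},
  {"delta_pos": [0, 0, 0], "turn": -0.148, "claw": 0},
  {"delta_pos": [0, 0, 0], "turn": -0.147, "claw": 0},
  {"delta_pos": [0, 0, 0], "turn": 0, "claw": 0},
])

```text
time_s: 8.4
tcp_pos: [0.655, -0.0918, 0.2386]
ee_rot: [[0.957, 0.29, -0.003], [0.29, -0.957, 0.0], [-0.003, -0.001, -1.0]]
wrist_force: [-0.0, 0.9, -0.4]
gripper_width: 0.02
gripper_force: 0.0
```

```bash
python3 - <<'E'
from h import *
d=cap('scene'); S=d; T=cap('top'); P=pts(T); s=monitor.sense(); print(s['tcp_pos'],s['gripper_width'],s['joints'].round(1))
a=cv2.resize(S['color'][130:310,100:420,::-1],None,fx=2.4,fy=2.4,interpolation=cv2.INTER_CUBIC)
cv2.imwrite('pics/s2.png',a)
m=(abs(P[...,0]-.41)<.06)&(abs(P[...,1]+.376)<.06)&(P[...,2]>.138)&(P[...,2]<.17)
v,u=np.nonzero(m); print('oil cap',len(v),(P[m].mean(0)*1000).round())
E
```

```text
[ 0.65512548 -0.09222737  0.23944217] 0.00948043041247793 [  6.   25.1   7.8  -0.  -72.7 100.8]
oil cap 47 [ 410. -374.  151.]
```

View pics/s2.png

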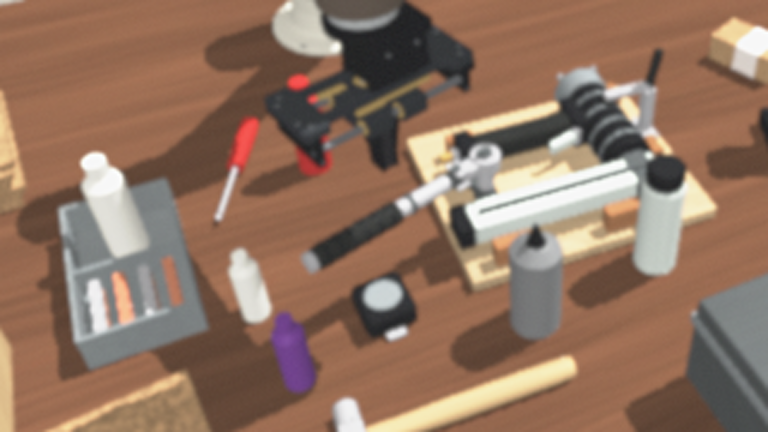

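The oil bottle stands upright in the empty compartment, at crop (112,210). Its cap was measured at (410,-374) mm against a target of (410.5,-375.5). Next I'll lower the closed fingers behind the wrench handle.

drive_tool([
  {"delta_pos": [3, 0, 40], "turn": 0, "claw": 0},
  {"delta_pos": [0, 0, 45], "turn": 0, "claw": 0},
  {"delta_pos": [0, 0, 40], "turn": 0, "claw": 0},
  {"delta_pos": [0, 0, 19], "turn": 0, "claw": 0},
  {"delta_pos": [0, 0, 0], "turn": 0, "claw": 0},
  {"delta_pos": [-8, 0, 0], "turn": 0, "claw": 0},
  {"delta_pos": [-5, 0, 0], "turn": 0, "claw": 0},
])

```text
time_s: 9.38
tcp_pos: [0.6461, -0.0953, 0.0981]
ee_rot: [[0.957, 0.29, 0.002], [0.29, -0.957, 0.0], [0.002, 0.001, -1.0]]
wrist_force: [-0.7, 0.0, -0.5]
gripper_width: 0.006
gripper_force: 0.0
```

```bash
python3 - <<'E'
from h import *
s=monitor.sense(); p=s['tcp_pos']*1000; print(p,s['wrist_force'])
N=np.array([564.6,52.5])
def pose(nut,kn,r=165,off=23.5):
    a=-0.051-.6545-nut; u=np.array([np.cos(a),np.sin(a)]); K=N+45*u; b=a-kn
    w=np.array([np.cos(b),np.sin(b)]); n=np.array([-w[1],w[0]])  # ccw side
    return K+(r-45)*w+off*n, b+np.pi/2   # tcp xy, tool-x yaw
q=[(x,0) for x in np.r_[.57,np.arange(.65,1.31,.08)]]+[(1.3,k) for k in (.06,.12,.18)]
yaw=np.arctan2(s['ee_rot'][1,0],s['ee_rot'][0,0]); c=p[:2]
for a,k in q:
    t,y=pose(a,k); R=np.array([[np.cos(yaw),np.sin(yaw)],[np.sin(yaw),-np.cos(yaw)]])
    d=R.T@(t-c); print(a.round(2),k,t.round(1),'d',d.round(1),'turn',round(yaw-y,3)); c,yaw=t,y
E
```

```text
[646.12439582 -95.26670544  98.07958326] [-0.68864733  0.01830354 -0.45518723]
0.57 0 [635.1 -98.5] d [-11.5  -0.1] turn -0.001
0.65 0 [ 622.8 -103.7] d [-13.3   1.4] turn 0.08
0.73 0 [ 610.1 -107.8] d [-13.3   1.4] turn 0.08
0.81 0 [ 597.2 -110.9] d [-13.3   1.4] turn 0.08
0.89 0 [ 584. -113.] d [-13.3   1.4] turn 0.08
0.97 0 [ 570.7 -114.1] d [-13.3   1.4] turn 0.08
1.05 0 [ 557.4 -114. ] d [-13.3   1.4] turn 0.08
1.13 0 [ 544.1 -112.9] d [-13.3   1.4] turn 0.08
1.21 0 [ 531.  -110.7] d [-13.3   1.4] turn 0.08
1.29 0 [ 518.  -107.5] d [-13.3   1.4] turn 0.08Traceback (most recent call last):
  File "<stdin>", line 12, in <module>
AttributeError: 'float' object has no attribute 'round'
```

drive_tool([
  {"delta_pos": [-6, 0, 0], "turn": 0, "claw": 0},
  {"delta_pos": [-5.5, 0, 2], "turn": 0, "claw": 0},
  {"delta_pos": [-6.6, 0.7, 0], "turn": 0.04, "claw": 0},
  {"delta_pos": [-6.6, 0.7, 0], "turn": 0.04, "claw": 0},
  {"delta_pos": [-6.6, 0.7, 0], "turn": 0.04, "claw": 0},
  {"delta_pos": [-6.6, 0.7, 0], "turn": 0.04, "claw": 0},
])

```text
time_s: 10.12
tcp_pos: [0.6113, -0.1078, 0.0957]
ee_rot: [[0.991, 0.133, 0.004], [0.133, -0.991, -0.001], [0.004, 0.001, -1.0]]
wrist_force: [4.9, -0.5, 2.0]
gripper_width: 0.008
gripper_force: 2.2
```

drive_tool([
  {"delta_pos": [-6.6, 0.7, 0], "turn": 0.04, "claw": 0},
  {"delta_pos": [-6.6, 0.7, 0], "turn": 0.04, "claw": 0},
  {"delta_pos": [-6.6, 0.7, 0], "turn": 0.04, "claw": 0},
  {"delta_pos": [-6.6, 0.7, 0], "turn": 0.04, "claw": 0},
  {"delta_pos": [-6.6, 0.7, 0], "turn": 0.04, "claw": 0},
  {"delta_pos": [-6.6, 0.7, 0], "turn": 0.04, "claw": 0},
])

```text
time_s: 10.88
tcp_pos: [0.5715, -0.1139, 0.0955]
ee_rot: [[0.994, -0.107, 0.003], [-0.107, -0.994, -0.001], [0.003, 0.001, -1.0]]
wrist_force: [4.8, -3.7, 2.6]
gripper_width: 0.005
gripper_force: 2.3
```

drive_tool([
  {"delta_pos": [-6.6, 0.7, 0], "turn": 0.04, "claw": 0},
  {"delta_pos": [-6.6, 0.7, 0], "turn": 0.04, "claw": 0},
  {"delta_pos": [-6.6, 0.7, 0], "turn": 0.04, "claw": 0},
  {"delta_pos": [-6.6, 0.7, 0], "turn": 0.04, "claw": 0},
  {"delta_pos": [-6.6, 0.7, 0], "turn": 0.04, "claw": 0},
])

```text
time_s: 11.5
tcp_pos: [0.5379, -0.1115, 0.0952]
ee_rot: [[0.953, -0.302, 0.001], [-0.302, -0.953, -0.002], [0.002, 0.001, -1.0]]
wrist_force: [3.3, -4.6, 2.2]
gripper_width: 0.004
gripper_force: 2.3
```

```bash
cat > w.py <<'E'
from h import *
import sys
s=monitor.sense(); print((s['tcp_pos']*1000).round(1),s['wrist_force'].round(1))
S=cap('scene'); P=pts(S); N=np.array([.5646,.0525])
hsv=cv2.cvtColor(S['color'],cv2.COLOR_RGB2HSV)
q=P[(P[...,2]>.108)&(P[...,2]<.134)]; r=np.hypot(*(q[:,:2]-N).T); a=np.arctan2(q[:,1]-N[1],q[:,0]-N[0])
q=q[(r>.066)&(r<.25)&(a<-1.2)&(a>-2.6)]; r=np.hypot(*(q[:,:2]-N).T); a=np.arctan2(q[:,1]-N[1],q[:,0]-N[0])
for lo in np.arange(.066,.25,.02):
    m=(r>=lo)&(r<lo+.02); print(lo.round(3),m.sum(),np.median(a[m]).round(3) if m.any() else '')
if len(sys.argv)>1: cv2.imwrite(f'pics/{sys.argv[1]}.png',cv2.resize(S['color'][120:290,150:420,::-1],None,fx=2.8,fy=2.8,interpolation=cv2.INTER_CUBIC))
E
python3 w.py w1
```

```text
[ 537.9 -111.5   95.2] [ 3.3 -4.6  2.2]
0.066 33 -1.796
0.086 43 -1.822
0.106 46 -1.824
0.126 39 -1.811
0.146 30 -1.681
0.166 35 -1.686
0.186 30 -1.823
0.206 52 -1.837
0.226 50 -1.845
0.246 10 -1.853
```

View pics/w1.png

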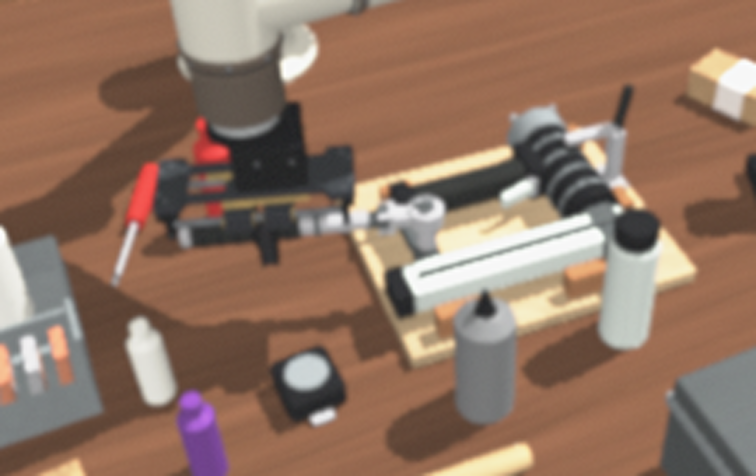

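The fingers (268,245) are pressing the back of the straight handle, which is at about 1.17 rad. I'll go on in small steps and watch for the force to step up.

drive_tool([
  {"delta_pos": [-5, 0.5, 0], "turn": 0.03, "claw": 0},
  {"delta_pos": [-5, 0.5, 0], "turn": 0.03, "claw": 0},
])

```text
time_s: 11.8
tcp_pos: [0.528, -0.1091, 0.095]
ee_rot: [[0.934, -0.358, 0.001], [-0.358, -0.934, -0.001], [0.001, 0.001, -1.0]]
wrist_force: [3.5, -4.6, 2.1]
gripper_width: 0.007
gripper_force: 2.3
```

drive_tool([
  {"delta_pos": [-5, 0.5, 0], "turn": 0.03, "claw": 0},
  {"delta_pos": [-5, 0.5, 0], "turn": 0.03, "claw": 0},
])

```text
time_s: 12.05
tcp_pos: [0.5182, -0.1063, 0.0949]
ee_rot: [[0.911, -0.413, 0.0], [-0.413, -0.911, -0.002], [0.001, 0.001, -1.0]]
wrist_force: [6.7, -6.8, 0.1]
gripper_width: 0.004
gripper_force: 5.3
```

drive_tool([
  {"delta_pos": [-4, 0.5, 0], "turn": 0.03, "claw": 0},
])

```text
time_s: 12.18
tcp_pos: [0.5173, -0.106, 0.0954]
ee_rot: [[0.898, -0.439, 0.007], [-0.439, -0.898, -0.003], [0.008, -0.0, -1.0]]
wrist_force: [9.9, -13.8, -5.2]
gripper_width: 0.006
gripper_force: 7.7
```

drive_tool([
  {"delta_pos": [-5, 0.5, 0], "turn": 0.04, "claw": 0},
  {"delta_pos": [-5, 0.5, 0], "turn": 0.04, "claw": 0},
])

```text
time_s: 12.42
tcp_pos: [0.508, -0.1034, 0.0953]
ee_rot: [[0.86, -0.51, 0.006], [-0.51, -0.86, -0.005], [0.008, 0.001, -1.0]]
wrist_force: [9.2, -17.3, -4.5]
gripper_width: 0.004
gripper_force: 8.4
```

drive_tool([
  {"delta_pos": [-4, 0.5, 0], "turn": 0.04, "claw": 0},
  {"delta_pos": [0, 0, 0], "turn": 0, "claw": 0},
])

```text
time_s: 12.68
tcp_pos: [0.5031, -0.1016, 0.0952]
ee_rot: [[0.84, -0.543, 0.004], [-0.543, -0.84, -0.004], [0.005, 0.001, -1.0]]
wrist_force: [8.0, -13.8, -3.2]
gripper_width: 0.001
gripper_force: 7.1
```

```bash
python3 w.py
```

```text
[ 503.1 -101.6   95.2] [  8.  -13.8  -3.2]
0.066 45 -1.992
0.086 25 -2.004
0.106 40 -2.03
0.126 46 -2.03
0.146 42 -1.913
0.166 28 -1.911
0.186 25 -2.052
0.206 26 -2.061
0.226 44 -2.077
0.246 10 -2.086
```

drive_tool([
  {"delta_pos": [-4, 0.5, 0], "turn": 0.035, "claw": 0},
  {"delta_pos": [-3, 0, 0], "turn": 0.025, "claw": 0},
  {"delta_pos": [0, 0, 0], "turn": 0, "claw": 0},
])

```text
time_s: 13.1
tcp_pos: [0.4961, -0.0987, 0.0952]
ee_rot: [[0.805, -0.593, 0.001], [-0.593, -0.805, -0.005], [0.004, 0.003, -1.0]]
wrist_force: [6.9, -16.5, -1.8]
gripper_width: 0.007
gripper_force: 7.4
```

```bash
python3 w.py
```

```text
[496.1 -98.7  95.2] [  6.9 -16.5  -1.8]
0.066 45 -2.017
0.086 23 -2.045
0.106 40 -2.068
0.126 42 -2.068
0.146 47 -1.977
0.166 26 -1.958
0.186 22 -2.099
0.206 24 -2.103
0.226 41 -2.122
0.246 7 -2.138
```

The knuckle is broken over by about 0.16 rad; the camera and the travel agree. I'll follow the handle back slowly.

drive_tool([
  {"delta_pos": [3, 0, 0], "turn": -0.025, "claw": 0},
  {"delta_pos": [4, -0.5, 0], "turn": -0.035, "claw": 0},
  {"delta_pos": [4, -0.5, 0], "turn": -0.035, "claw": 0},
  {"delta_pos": [4, -0.5, 0], "turn": -0.035, "claw": 0},
  {"delta_pos": [4, -0.5, 0], "turn": -0.035, "claw": 0},
  {"delta_pos": [3, -0.5, 0], "turn": -0.02, "claw": 0},
  {"delta_pos": [3, -0.5, 0], "turn": -0.01, "claw": 0},
  {"delta_pos": [3, 0, 0], "turn": 0, "claw": 0},
  {"delta_pos": [3, 0, 0], "turn": 0, "claw": 0},
  {"delta_pos": [5, 0, 0], "turn": 0, "claw": 0},
  {"delta_pos": [8, 0, 0], "turn": 0, "claw": 0},
  {"delta_pos": [0, 0, 0], "turn": 0, "claw": 0},
])

```text
time_s: 14.65
tcp_pos: [0.5358, -0.1138, 0.0944]
ee_rot: [[0.905, -0.426, 0.0], [-0.426, -0.905, -0.0], [0.0, 0.0, -1.0]]
wrist_force: [-0.6, 0.3, 0.0]
gripper_width: 0.003
gripper_force: 0.0
```

```bash
python3 w.py
```

```text
[ 535.8 -113.8   94.4] [-0.6  0.3  0. ]
0.066 32 -1.932
0.086 9 -1.988
0.106 28 -1.98
0.126 27 -1.941
0.146 25 -1.678
0.166 35 -1.699
0.186 0 
0.206 18 -1.991
0.226 38 -1.987
0.246 6 -1.985
```

drive_tool([
  {"delta_pos": [4, 0, -20], "turn": 0, "claw": 0},
  {"delta_pos": [0, 0, -50], "turn": 0, "claw": 0.5},
  {"delta_pos": [0, 0, -50], "turn": 0.18, "claw": 1},
  {"delta_pos": [0, 0, -25], "turn": 0.18, "claw": 1},
  {"delta_pos": [0, 0, 0], "turn": 0.18, "claw": 1},
  {"delta_pos": [0, 0, 0], "turn": 0.18, "claw": 1},
  {"delta_pos": [0, 0, 0], "turn": 0.18, "claw": 1},
  {"delta_pos": [0, 0, 0], "turn": 0.17, "claw": 1},
  {"delta_pos": [0, 0, 0], "turn": 0.08, "claw": 1},
  {"delta_pos": [0, 0, 0], "turn": 0, "claw": 1},
])

```text
time_s: 15.95
tcp_pos: [0.5386, -0.1153, 0.2395]
ee_rot: [[-0.018, -1.0, -0.0], [-1.0, 0.018, 0.0], [-0.0, 0.0, -1.0]]
wrist_force: [-0.1, 0.1, 0.3]
gripper_width: 0.939
gripper_force: 0.0
```

```bash
python3 - <<'E'
from h import *
s=monitor.sense(); print((s['tcp_pos']*1000).round(1),np.degrees(np.arctan2(s['ee_rot'][1,0],s['ee_rot'][0,0])),s['joints'].round(1))
O=np.array([.5245,.1507]); t=-.051; R=np.array([[np.cos(t),-np.sin(t)],[np.sin(t),np.cos(t)]])
for n in('top','scene'):
    d=cap(n); P=pts(d).copy(); C=P.copy(); C[...,:2]=(P[...,:2]-O)@R
    C*=1000; hsv=cv2.cvtColor(d['color'],cv2.COLOR_RGB2HSV)
    box=(abs(C[...,1]+20)<100)&(C[...,0]>-80)&(C[...,0]<50)&(C[...,2]>38)&(C[...,2]<82)
    al=box&(hsv[...,2]>140)&(hsv[...,1]<50); dk=box&(hsv[...,2]<75)
    for nm,m in(('trig',al),('grip',dk)):
        q=C[m]; print(n,nm,len(q)); 
        for a in range(-100,80,12):
            k=q[(q[:,1]>=a)&(q[:,1]<a+12)]
            if len(k)>1: print('  y',a,len(k),'x',k[:,0].min().round(),k[:,0].max().round(),'z',np.median(k[:,2]).round(), k[:,2].max().round())
    v,u=np.nonzero(box); print(u.min(),u.max(),v.min(),v.max())
    if n=='scene': cv2.imwrite('pics/tr.png',cv2.resize(d['color'][120:260,260:420,::-1],None,fx=4,fy=4,interpolation=cv2.INTER_CUBIC))
    else: cv2.imwrite('pics/tr_t.png',cv2.resize(d['color'][150:250,235:345,::-1],None,fx=5,fy=5,interpolation=cv2.INTER_CUBIC))
a=cv2.imread('pics/tr.png');b=cv2.imread('pics/tr_t.png'); b=b[:,:]; 
w=np.zeros((560,800,3),np.uint8); w[:350,:400]=cv2.resize(a,(400,350)); w[:364,400:]=cv2.resize(b,(400,364)); cv2.imwrite('pics/trig.png',w[:370])
E
```

```text
[ 538.6 -115.3  239.5] -91.0332119312801 [  4.8  14.1  -8.5  -0.  -67.4  -5.8]
top trig 46
  y -88 7 x -65.0 -37.0 z 76.0 78.0
  y 8 3 x -14.0 -8.0 z 59.0 63.0
  y 20 9 x -16.0 -8.0 z 64.0 68.0
  y 32 13 x -20.0 -8.0 z 62.0 72.0
  y 44 10 x -25.0 -13.0 z 62.0 72.0
  y 56 4 x -22.0 -17.0 z 64.0 72.0
top grip 356
  y -88 7 x -58.0 -36.0 z 68.0 70.0
  y -76 18 x -56.0 -36.0 z 72.0 79.0
  y -64 21 x -56.0 -38.0 z 72.0 79.0
  y -52 19 x -56.0 -35.0 z 72.0 81.0
  y -40 22 x -57.0 -35.0 z 69.0 81.0
  y -28 25 x -57.0 -35.0 z 71.0 79.0
  y -16 19 x -57.0 -37.0 z 73.0 81.0
  y -4 17 x -55.0 -36.0 z 72.0 75.0
  y 8 24 x -56.0 -37.0 z 70.0 82.0
  y 20 25 x -60.0 -34.0 z 71.0 79.0
  y 32 21 x -57.0 -35.0 z 73.0 80.0
  y 44 24 x -61.0 -35.0 z 73.0 81.0
  y 56 40 x -80.0 -26.0 z 75.0 81.0
  y 68 74 x -77.0 46.0 z 74.0 81.0
271 317 187 224
scene trig 111
  y -100 4 x -28.0 3.0 z 76.0 76.0
  y -76 2 x -35.0 -33.0 z 71.0 72.0
  y -64 3 x -30.0 -28.0 z 70.0 70.0
  y -52 6 x -31.0 -27.0 z 53.0 62.0
  y 8 9 x -13.0 -3.0 z 56.0 62.0
  y 20 20 x -32.0 -3.0 z 58.0 65.0
  y 32 21 x -29.0 -7.0 z 59.0 64.0
  y 44 21 x -31.0 -9.0 z 59.0 66.0
  y 56 14 x -24.0 -13.0 z 61.0 67.0
  y 68 2 x 35.0 45.0 z 49.0 54.0
scene grip 460
  y -100 19 x -60.0 -35.0 z 76.0 77.0
  y -88 11 x -53.0 -34.0 z 76.0 79.0
  y -76 6 x -52.0 -43.0 z 72.0 75.0
  y -64 7 x -47.0 -40.0 z 72.0 74.0
  y -52 23 x -46.0 -27.0 z 71.0 75.0
  y -40 35 x -48.0 -23.0 z 68.0 74.0
  y -28 34 x -48.0 -25.0 z 67.0 74.0
  y -16 35 x -49.0 -26.0 z 67.0 74.0
  y -4 32 x -48.0 -25.0 z 69.0 76.0
  y 8 38 x -47.0 -25.0 z 68.0 75.0
  y 20 25 x -47.0 -28.0 z 71.0 76.0
  y 32 23 x -48.0 -28.0 z 71.0 75.0
  y 44 23 x -55.0 -29.0 z 71.0 74.0
  y 56 41 x -74.0 -18.0 z 76.0 80.0
  y 68 107 x -74.0 48.0 z 73.0 81.0
286 354 170 213
```

View pics/trig.png

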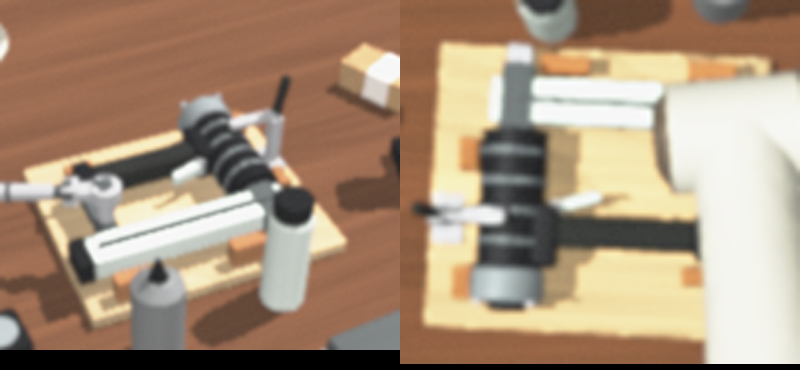

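The trigger, the aluminium lever at left crop (190,172) and right crop (575,205), spans cradle y 14 to 58 with its outer face at x of about -4. The grip's back is at about -59, so the gap agrees with the 55 mm given. I'll go over the point between them.

drive_tool([
  {"delta_pos": [-40, 7, 0], "turn": 0, "claw": 1},
  {"delta_pos": [-50, 9, 0], "turn": 0, "claw": 1},
  {"delta_pos": [-55, 10, 0], "turn": 0, "claw": 1},
  {"delta_pos": [-55, 10, 0], "turn": 0, "claw": 1},
  {"delta_pos": [-55, 10, 0], "turn": 0, "claw": 1},
  {"delta_pos": [-42, 8, 0], "turn": 0, "claw": 1},
  {"delta_pos": [0, 0, 30], "turn": 0.033, "claw": 1},
  {"delta_pos": [0, 0, 0], "turn": 0, "claw": 1},
  {"delta_pos": [0, 0, 0], "turn": 0, "claw": 1},
])

```text
time_s: 17.18
tcp_pos: [0.4911, 0.1824, 0.2104]
ee_rot: [[-0.051, -0.999, 0.001], [-0.999, 0.051, 0.0], [-0.0, -0.001, -1.0]]
wrist_force: [0.9, 0.2, -0.1]
gripper_width: 1.001
gripper_force: 0.0
```

drive_tool([
  {"delta_pos": [0, 1, 40], "turn": 0, "claw": 1},
  {"delta_pos": [0, 0, 40], "turn": 0, "claw": 1},
  {"delta_pos": [0, 0, 30], "turn": 0, "claw": 1},
  {"delta_pos": [0, 0, 12], "turn": 0, "claw": 1},
  {"delta_pos": [0, 0, 12], "turn": 0, "claw": 1},
])

```text
time_s: 17.8
tcp_pos: [0.4908, 0.183, 0.0764]
ee_rot: [[-0.052, -0.999, 0.003], [-0.999, 0.052, 0.001], [-0.002, -0.003, -1.0]]
wrist_force: [-0.2, 0.1, -0.3]
gripper_width: 0.998
gripper_force: 0.0
```

drive_tool([
  {"delta_pos": [0, 0, 12], "turn": 0, "claw": 1},
  {"delta_pos": [0, 0, 12], "turn": 0, "claw": 1},
  {"delta_pos": [0, 0, 12], "turn": 0, "claw": 1},
  {"delta_pos": [0, 0, 0], "turn": 0, "claw": 1},
])

```text
time_s: 18.3
tcp_pos: [0.4889, 0.1822, 0.0385]
ee_rot: [[-0.052, -0.999, -0.002], [-0.999, 0.052, -0.001], [0.001, 0.002, -1.0]]
wrist_force: [-0.7, 0.0, -0.6]
gripper_width: 0.999
gripper_force: 0.0
```

drive_tool([
  {"delta_pos": [0, 0, 0], "turn": 0, "claw": 0.75},
  {"delta_pos": [0, 0, 0], "turn": 0, "claw": 0.65},
  {"delta_pos": [0, 0, 0], "turn": 0, "claw": 0.65},
])

```text
time_s: 18.68
tcp_pos: [0.4897, 0.1828, 0.0399]
ee_rot: [[-0.052, -0.999, 0.001], [-0.999, 0.052, 0.001], [-0.001, -0.001, -1.0]]
wrist_force: [0.1, -0.6, 0.0]
gripper_width: 0.742
gripper_force: 0.0
```

drive_tool([
  {"delta_pos": [0, 0, 0], "turn": 0, "claw": 0.4},
  {"delta_pos": [0, 0, 0], "turn": 0, "claw": 0.4},
  {"delta_pos": [0, 0, 0], "turn": 0, "claw": 0.4},
  {"delta_pos": [0, 0, 0], "turn": 0, "claw": 0.4},
])

```text
time_s: 19.18
tcp_pos: [0.4871, 0.1827, 0.0398]
ee_rot: [[-0.054, -0.999, -0.004], [-0.999, 0.054, -0.0], [0.001, 0.004, -1.0]]
wrist_force: [-7.6, 4.2, 7.6]
gripper_width: 0.528
gripper_force: 30.0
```

The opening is 45.9 mm, which matches the 46 mm given for squeezed home, with 30 N on the pads. I'll hold briefly and let go.

drive_tool([
  {"delta_pos": [0, 0, 0], "turn": 0, "claw": 0.4},
  {"delta_pos": [0, 0, 0], "turn": 0, "claw": 0.4},
  {"delta_pos": [0, 0, 0], "turn": 0, "claw": 0.4},
])

```text
time_s: 19.55
tcp_pos: [0.4871, 0.1827, 0.0398]
ee_rot: [[-0.054, -0.999, -0.004], [-0.999, 0.054, -0.0], [0.001, 0.004, -1.0]]
wrist_force: [-7.5, 4.1, 7.3]
gripper_width: 0.523
gripper_force: 30.0
```

drive_tool([
  {"delta_pos": [0, 0, 0], "turn": 0, "claw": 0.7},
  {"delta_pos": [0, 0, 0], "turn": 0, "claw": 1},
  {"delta_pos": [0, 0, 0], "turn": 0, "claw": 1},
  {"delta_pos": [0, 0, 0], "turn": 0, "claw": 1},
  {"delta_pos": [0, 0, -20], "turn": 0, "claw": 1},
  {"delta_pos": [0, 0, -40], "turn": 0, "claw": 1},
  {"delta_pos": [0, 0, -50], "turn": 0, "claw": 1},
  {"delta_pos": [0, 0, -50], "turn": 0, "claw": 1},
  {"delta_pos": [0, 0, -50], "turn": 0, "claw": 1},
  {"delta_pos": [0, 0, 0], "turn": 0, "claw": 1},
])

```text
time_s: 20.8
tcp_pos: [0.4911, 0.1833, 0.2539]
ee_rot: [[-0.052, -0.999, 0.007], [-0.999, 0.052, 0.004], [-0.005, -0.007, -1.0]]
wrist_force: [-0.7, -0.2, -1.2]
gripper_width: 0.998
gripper_force: 0.0
```

drive_tool([
  {"delta_pos": [-50, 0, 0], "turn": 0, "claw": 1},
  {"delta_pos": [-55, 10, 0], "turn": 0, "claw": 1},
  {"delta_pos": [-55, 20, 0], "turn": 0, "claw": 1},
  {"delta_pos": [-55, 20, 0], "turn": 0, "claw": 1},
  {"delta_pos": [-45, 10, 0], "turn": 0, "claw": 1},
  {"delta_pos": [0, 0, 0], "turn": 0, "claw": 1},
  {"delta_pos": [0, 0, 0], "turn": 0, "claw": 1},
])

```text
time_s: 21.68
tcp_pos: [0.4427, 0.4445, 0.2481]
ee_rot: [[-0.052, -0.999, -0.002], [-0.999, 0.052, -0.003], [0.003, 0.002, -1.0]]
wrist_force: [0.1, -1.0, 0.1]
gripper_width: 1.001
gripper_force: 0.0
```

```bash
python3 w.py; python3 - <<'E'
from h import *
T=cap('top'); S=load('scene'); P=pts(T)
O=np.array([.5245,.1507]); t=-.051; R=np.array([[np.cos(t),-np.sin(t)],[np.sin(t),np.cos(t)]])
C=P.copy(); C[...,:2]=(P[...,:2]-O)@R; C*=1000; hsv=cv2.cvtColor(T['color'],cv2.COLOR_RGB2HSV)
q=C[(C[...,1]>8)&(C[...,1]<60)&(C[...,0]>-30)&(C[...,0]<20)&(C[...,2]>45)&(C[...,2]<75)&(hsv[...,2]>140)&(hsv[...,1]<50)]
for a in range(8,60,12):
    k=q[(q[:,1]>=a)&(q[:,1]<a+12)]
    if len(k): print('trig y',a,len(k),k[:,0].min().round(),k[:,0].max().round())
w=np.zeros((580,800,3),np.uint8)
w[:,:]=0; a=S['color'][110:345,90:420,::-1]; w[:285,:400]=cv2.resize(a,(400,285)); b=T['color'][90:290,90:480,::-1]; w[285:285+295,:575]=cv2.resize(b,(575,295)); cv2.imwrite('pics/end.png',w)
E
```

```text
[442.7 444.5 248.1] [ 0.1 -1.   0.1]
0.066 41 -1.937
0.086 42 -1.947
0.106 42 -1.956
0.126 65 -1.952
0.146 65 -1.961
0.166 66 -1.956
0.186 67 -1.961
0.206 67 -1.971
0.226 61 -1.972
0.246 9 -1.971
trig y 8 3 -14.0 -8.0
trig y 20 9 -16.0 -8.0
trig y 32 13 -20.0 -8.0
trig y 44 10 -24.0 -13.0
trig y 56 2 -21.0 -17.0
```

View pics/end.png

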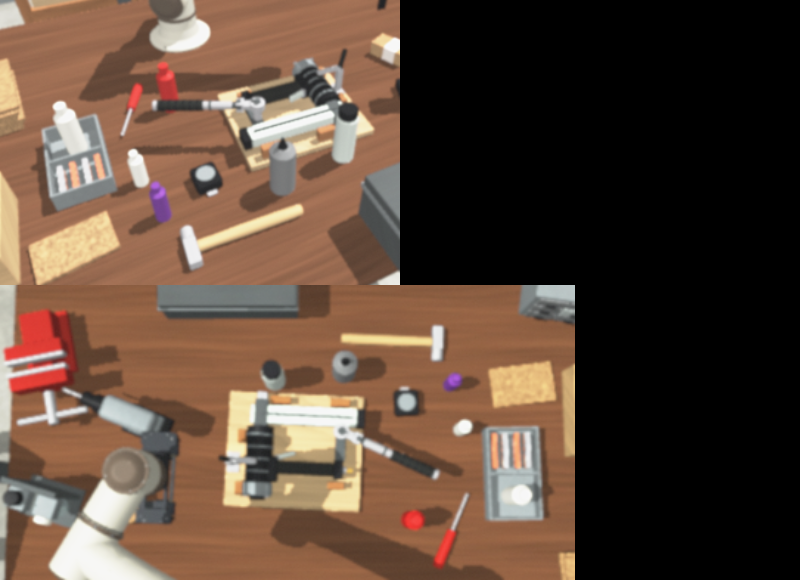

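The end view shows:
- **Bottle:** standing in the empty compartment, at lower image (522,495).
- **Wrench:** straight, pointing to (437,473).
- **Trigger:** sprung back out.
- **Other objects:** all where they were.

I'll do one angle check from above before handing in.

```bash
python3 - <<'E'
from h import *
for n in('top','scene'):
    P=pts(load(n)); N=np.array([.5646,.0525]); q=P[(P[...,2]>.105)&(P[...,2]<.136)]
    r=np.hypot(*(q[:,:2]-N).T); a=np.arctan2(q[:,1]-N[1],q[:,0]-N[0]); q=q[(r>.07)&(r<.245)&(abs(a+1.97)<.3)]
    vx,vy,_,_=cv2.fitLine(q[:,:2].astype(np.float32),cv2.DIST_HUBER,0,.01,.001).ravel()
    yaw=np.arctan2(-abs(vy),-vx*np.sign(vy)); nut=-yaw-.051-.6545; print(n,yaw,'nut',nut)
    ok=nut>1.22
if ok: print(ticket.finish_job())
E
```

```text
top -2.0064368 nut 1.3009368
scene -1.9758804 nut 1.2703804
the job is handed in; nothing more can be done
None
```

The job is handed in at about 22 s of the 67 s allowed, though no verdict came back. The oil bottle stands in the tray's empty compartment. The nut measured 1.27–1.30 rad (tight is above 1.20), the wrench broke over by about 0.16 rad and is straight again, and the trigger was squeezed home and sprang back.

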